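# Packing-bench tools back in the shadow tray

## Robot

A 7-joint arm with a two-finger parallel gripper is mounted at the origin on the work surface. World frame = base frame: x ahead of the robot, y to its left, z up, the work surface at z = 0. Lengths are in m, angles in rad, forces in N, time in s.
With the tool pointing down it reaches from about 0.425 to 0.95 m from the base axis. Payload 4.7 kg.
Tool frame: the origin (TCP) lies midway between the tips of the shut fingers; the grasp point (between the pads) lies 19 mm behind it (bot.grip_depth is the distance from the TCP to the grasp point, in m); z points along the fingers, y is the line along which they close (so a half turn about z gives the same grasp; the last joint's range is limited). The gripper opens to 87 mm and grips with 3 to 60 N. Pads are 19 mm wide; open, the fingers measure 117 mm over their backs; the gripper's body (75 mm by 190 mm) begins 51 mm behind the grasp point.
Start: joints at [-1.248, 0.469, -0.049, 1.532, 0.024, 1.141, -0.082], TCP at [0.233, 0.634, 0.223] pointing down, gripper open.
Joint ranges: [-2.59, 2.59], [-0.33, 1.99], [-1.39, 1.29], [0.1, 2.45], [-1.04, 4.18], [0.21, 1.99], [-2.66, 2.66]. Speed limits (rad/s): [2.57, 2.57, 3.14, 3.14, 3.14, 3.14, 3.14].

## Interface

Orientations are given as a unit quaternion [x, y, z, w].
In Python, from rig import bot gives the robot as it stands.
- The arm moves only by the tool jog_arm, never from a script. Its argument "plan" is a list of rows, each an object of numbers: "claw": the finger opening in m, from 0 to 0.087; "tx", "ty", "tz": the shift along the tool's x, y, z in m; "turn": the turn about the tool's z in rad. A call has 1 to 12 rows; each row is the pose to reach, as a shift and turn from the pose commanded when the call began, along the tool's axes at that moment; what a row does not reach only later rows make up. A row lasts 1/8 s, in which the tool goes at most 62.5 mm and 10.7 degrees, less where a joint would pass 70% of its speed; a pose out of reach is approached as far as the arm can. A call with a gripper value outside its range is refused whole. The fingers move at their own pace and stop on an object; "newtons" is the grip in N (left out, the last holds). Time passes only in rows, so rows that repeat a pose let the fingers close. It gives the time, the measured TCP pose, the force, the opening and the grip force at its end, in the units of the state.
- bot.state(): the state, without advancing time (a new reading comes with each control period).
- bot.capture(name): name is "scene" or "top" or "wrist"; returns the picture (400x640x3 uint8, red, green, blue); there is no depth.
- bot.get_calibration(name): a dict with "vertical_fov" (degrees; the focal length in pixels is half the picture's height over the tangent of half this angle, whatever the lens; pixels are square), "cx", "cy" (the principal point, pixels), "R" (3x3) and "t" (3): a world point X has camera coordinates R X + t; the wrist camera has in their place "T_tool_cam" (4x4, takes a point from camera to tool coordinates, whose origin is the TCP and whose axes are the flange's). Camera axes: x right, y down, z forward; pixel columns grow to the right and rows downward; lengths in m; the calibration is good to about 2 mm. A picture is of the moment at which its call begins: read the wrist's pose just before it. get_calibration takes no time and is no camera call.
- bot.hand_in(): hands the job in; it is judged then, once.
Trained networks look in the newest picture that a camera, given by its name, has taken for a name from the list of things; names that differ only in an ending like _2 or _b are one class to them, and where a whole thing is asked for, a point or a joint stands for the part that bears it (a point fixed in the world has none). Each returns a list of dicts, best first, with "score" (0 to 1); they miss things now and then, are a little off and sometimes report something else, mostly with a low value. They report only what shows in the picture. A call takes as long as a camera call. They do not tell look-alikes from the thing itself.
- bot.recognise(camera, thing): "extent" ([centre column, centre row, width, height] in pixels, round what is visible of it).
- bot.pinpoint(camera, thing): "pixel" ([column, row] in pixels: a listed point, or the origin of a listed thing).
The state is a dict: "time_s": time; "qpos": joint angles; "joint_vel": joint speeds; "joint_efforts": joint torques, N m; "tcp_pos": TCP position; "ee_rot": TCP orientation; "ft_force": force on the tool from outside, world axes, zero at the start; "ft_torque": the same for the moment, N m; "gripper_width": finger opening in m; "finger_force": force on a finger pad.
Only numpy, scipy, OpenCV 4.12 (cv2) and the standard library are available. Lean on these libraries where they do the work, as an engineer would, in place of code of your own. Each camera call takes 0.05 s, during which the arm holds its last target. There are 200 camera calls.

## Task

Put the packing bench's two blue tools away in the white shadow tray: lay the blue scraper in its T-shaped cut-out and the caliper with the blue body in its L-shaped cut-out, each the right way round and lying flat on the yellow floor of its pocket. Set them down, do not drop or throw them. The red scraper belongs to another line: leave it, the carton of chocolates and the stack of gold bars where they are.

Things in the scene. Friction and masses are not known exactly. Their poses are not given: they have to be found in the camera images.
- scraper_grip (a point): Centre of the handle of the blue plastic scraper (110 g, varies), 14 above its underside (all lengths in mm). Handle 100 long (x), 24 wide (y), 28 high; at its +x end a flat blade 45 long, 90 wide, 5 thick, level with the underside. The tool runs from x = -50 to +95 of this point. x points to the blade, z up. It lies flat on the table; grip across the handle (y).
- scraper_tip (a point): Middle of the blue scraper's blade edge, 95 ahead (+x) of scraper_grip, 2.5 above the underside; same axes.
- caliper_grip (a point): Centre of the blue body of a closed sliding caliper (150 g, varies), 10 above its underside (all lengths in mm). Body 60 long (x), 34 wide (y), 20 high; a dark steel beam 16 wide, 6 thick runs along x from -110 to +54; dark steel jaws (x = 30 to 54, 6 thick) stick out to y = -57. x points to the jaw end, z up. It lies flat on the table; grip across the body (y).
- caliper_tip (a point): Tip of the caliper's jaws, at x = +42, y = -57 from caliper_grip, 3 above the underside; same axes.
- tray: White shadow tray, fixed to the table: 208 (x) by 263 (y) by 12 high, two pockets 8 deep, yellow floor 4 above the table. Origin: centre of its underside; z up. Tools lie in it with their x along the tray's x. Pockets are 10 mm wider than the tools on every side, with grey finger notches of the same depth beside each grip point, so fingers may reach to the floor.
- scraper_pocket (a point): On the floor of the T-shaped pocket, exactly below where scraper_grip belongs (scraper_grip then stands 14 above this point). x points along the pocket to the wide blade end, z up. Finger notch: 44 long (x), reaching 45 to either side in y.
- scraper_pocket_tip (a point): On the floor of the T-shaped pocket, where the middle of the scraper's blade edge belongs, 95 ahead (+x) of scraper_pocket.
- caliper_pocket (a point): On the floor of the L-shaped pocket, exactly below where caliper_grip belongs (caliper_grip then stands 10 above this point). x points to the jaw end, the jaw recess lies to -y, z up. Finger notch: 50 long (x), reaching 50 to either side in y.
- caliper_pocket_tip (a point): On the floor of the L-shaped pocket, where the tip of the caliper's jaws belongs, at x = +42, y = -57 from caliper_pocket.
- scraper: The blue scraper; origin on its underside, below scraper_grip (14 lower); same axes.
- caliper: The caliper; origin on its underside, below caliper_grip (10 lower); same axes.
- red_scraper_grip (a point): Bystander: red scraper, same shape and size as the blue one; centre of its handle, 14 above the table. Leave alone.
- carton_mid (a point): Bystander: open brown carton of chocolates, 84 (x) by 160 (y) by 35 high; its centre, half-way up. Leave alone.
- stack_mid (a point): Bystander: stack of gold-wrapped bars with a brown band, 50 by 50 by 30 high; its centre. Leave alone.
There are look-alikes about, which are no part of the job. What is shaped like the scraper but purple is not meant. Of the things that look like the caliper, the smaller one is meant.

How it is judged:
At the end, for the whole second after the job is handed in: The blue scraper and the caliper each lie flat (within about 6 degrees) and still on the floor of their own pocket (no more than 3 mm above it), the right way round: grip point within 18 mm and tip within 22 mm of the pocket's marks (horizontal distance between scraper_grip and scraper_pocket below 0.018 m and horizontal distance between scraper_tip and scraper_pocket_tip below 0.022 m and z of scraper_grip in the frame of tray below 0.021 m and angle between each of scraper_grip, caliper_grip's own z axis and vertical below 0.1 rad and linear speed of each of scraper, caliper below 0.02 m/s and horizontal distance between caliper_grip and caliper_pocket below 0.018 m and horizontal distance between caliper_tip and caliper_pocket_tip below 0.022 m and z of caliper_grip in the frame of tray below 0.017 m); the robot touches nothing.
It fails at once if the red scraper is moved by more than 30 mm (distance of red_scraper_grip from where it was at the start of the episode above 0.03 m).
It fails at once if the carton or the stack of bars is moved by more than 30 mm (distance of any of carton_mid, stack_mid from where it was at the start of the episode above 0.03 m).
It fails at once if a blue tool is dropped from more than about 30 mm, or thrown ((linear speed of scraper above 0.8 m/s and height (world z) of scraper_grip below 0.06 m and contact force between the fingers and scraper below 0.1 N) or (linear speed of caliper above 0.8 m/s and height (world z) of caliper_grip below 0.06 m and contact force between the fingers and caliper below 0.1 N)).
It also fails if it takes over 58 s, if anything falls off the work surface, if the arm or the gripper's body presses on something with over 40 N, if the wrist force passes 120 N, or if a joint passes its speed limit or range.

## Working session

There is one attempt and no reset: what is moved stays moved. The work goes in short steps, Python scripts to look and compute and a tool call to move; the robot and the scene stay as the last step left them, time stands still between calls to the robot, and variables do not carry over. Pictures are saved under pics/ and viewed, at most 10 in all, crops included, and the job is handed in when it is done.

Besides the shell and the picture viewer there is one more tool, called after "Emit:" as name([rows], argument=value, ...), one row to a line, values as JSON. jog_arm: Moves the arm, as the interface text tells. Its arguments: {"type":"object","properties":{"plan":{"type":"array","items":{"type":"object","properties":{"claw":{"type":"number"},"tx":{"type":"number"},"ty":{"type":"number"},"tz":{"type":"number"},"turn":{"type":"number"}}}},"newtons":{"type":"number"}},"required":["plan"]}

```bash
mkdir -p pics; ls
cat > h.py <<'E'
from rig import bot
import numpy as np, cv2
def cal(n):
    c=bot.get_calibration(n); f=200/np.tan(np.radians(c["vertical_fov"])/2); return c,f
def save(n,name): 
    im=bot.capture(n); cv2.imwrite(f"pics/{name}.png",im[:,:,::-1]); return im
def ray(n,px,z,st=None):
    """pixel -> world point at height z"""
    c,f=cal(n); d=np.array([(px[0]-c["cx"])/f,(px[1]-c["cy"])/f,1.])
    if n=="wrist":
        from scipy.spatial.transform import Rotation as Ro
        T=np.array(c["T_tool_cam"]); R=Ro.from_quat(st["ee_rot"]).as_matrix()
        o=R@T[:3,3]+st["tcp_pos"]; v=R@T[:3,:3]@d
    else:
        R=np.array(c["R"]); o=-R.T@np.array(c["t"]); v=R.T@d
    return o+v*(z-o[2])/v[2]
E
python3 - <<'E'
from h import *
a=save("top","top1"); b=save("scene","scene1"); 
for n in("top","scene","wrist"): print(n,bot.get_calibration(n))
for t in("scraper_grip","scraper_tip","caliper_grip","caliper_tip","scraper_pocket","scraper_pocket_tip","caliper_pocket","caliper_pocket_tip","red_scraper_grip","tray"):
    r=bot.pinpoint("top",t); print(t,[(np.round(x["pixel"],1).tolist(),round(x["score"],2)) for x in r])
print(bot.state())
E
```

```text
pics
top {'vertical_fov': 56.51134278975839, 'cx': 321.13792020621776, 'cy': 203.52710788969722, 'R': array([[-0.12162255, -0.99257177, -0.00303872],
       [-0.96806317,  0.11929451, -0.22050514],
       [ 0.21922968, -0.02387673, -0.97538108]]), 't': array([0.11661383, 0.55713723, 1.05452216])}
scene {'vertical_fov': 42.19195486946033, 'cx': 314.1550705202505, 'cy': 200.34037674963187, 'R': array([[-0.44981409,  0.89300897,  0.01422229],
       [ 0.64494631,  0.33579681, -0.68650183],
       [-0.61782809, -0.29962558, -0.72698897]]), 't': array([ 0.19798568, -0.36353593,  2.22351915])}
wrist {'vertical_fov': 58.51525822275, 'cx': 318.0600128378349, 'cy': 206.3735579705637, 'T_tool_cam': array([[-3.27636306e-05, -9.53069014e-01, -3.02753122e-01,
         8.44652440e-02],
       [ 9.99999450e-01, -3.48660889e-04,  9.89368087e-04,
         5.05553382e-04],
       [-1.04849424e-03, -3.02752923e-01,  9.53068501e-01,
        -1.62481638e-01],
       [ 0.00000000e+00,  0.00000000e+00,  0.00000000e+00,
         1.00000000e+00]])}
scraper_grip [([154.9, 275.7], 0.75), ([219.6, 225.7], 0.59)
[... 492 characters left out ...]
os': array([-1.24787058,  0.468575  , -0.04857559,  1.53247293,  0.02407793,
        1.14101712, -0.08228655]), 'joint_vel': array([ 0.00198687, -0.00029953,  0.0008066 ,  0.00081498,  0.00046442,
       -0.00022221,  0.00038239]), 'joint_efforts': array([ 5.66648714e-05, -5.07540607e+01, -8.09561508e-02, -2.36340827e+01,
       -6.14096434e-02,  3.12318443e-02,  6.97159184e-07]), 'tcp_pos': array([0.23258688, 0.63369121, 0.22260112]), 'ee_rot': array([ 1.75011008e-01,  9.84566475e-01,  5.83076880e-05, -1.54271410e-05]), 'ft_force': array([0.58347842, 1.20197044, 0.78326943]), 'ft_torque': array([0.0354427 , 0.04628406, 0.00484948]), 'finger_force': 0.0, 'gripper_width': 0.08718190757281695}
```

Run:
```python
from h import *
a=cv2.imread("pics/top1.png")
cv2.imwrite("pics/top1c.png",cv2.resize(a[130:350,110:510],(800,440),interpolation=cv2.INTER_CUBIC))
```

```text
(no output)
```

View pics/top1.png

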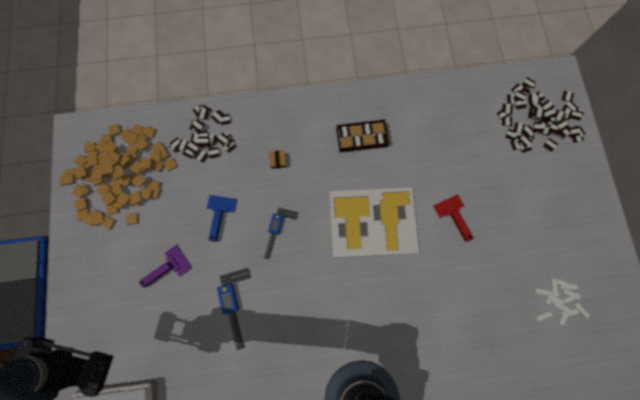

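View pics/scene1.png

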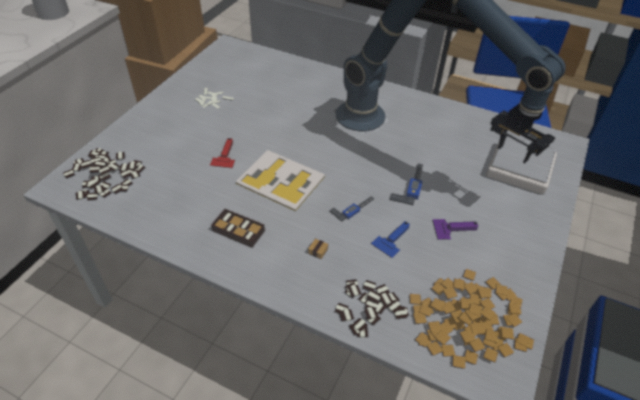

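Top view: blue scraper at (219,217) and purple scraper look-alike at (165,268). Caliper candidates are the small one at (277,226) and the large one at (231,305). The tray is at (373,222) and the red scraper at (455,217). The blue scraper and the smaller caliper at (277,226) fit the description, so I'll check them in an enlarged crop.

View pics/top1c.png

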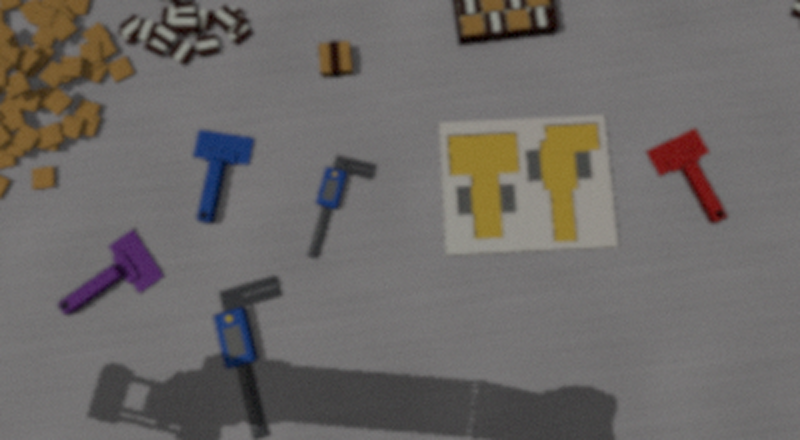

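Run:
```python
from h import *
P={"sg":((219.6,225.7),.014),"st":((222.2,192.6),.0025),"cg":((277.4,223),.01),"ct":((296.6,217.6),.003),"cgBIG":((226.6,295.2),.01),"ctBIG":((248.8,270.6),.003),"sp":((353,230),.004),"spt":((350.8,196),.004),"cpt":((403.1,199.7),.004),"tray":((373,222.5),0.),"red":((459.6,224.4),.014),
"tTL":((330.5,191),.012),"tTR":((413.5,187),.012),"tBR":((418,252),.012),"tBL":((333.5,257),.012)}
W={k:ray("top",*v) for k,v in P.items()}
for k,w in W.items(): print(k,np.round(w,3))
d=lambda a,b:(np.linalg.norm((W[b]-W[a])[:2]).round(4),np.degrees(np.arctan2(*(W[b]-W[a])[1::-1])).round(1))
for a,b in(("sg","st"),("cg","ct"),("cgBIG","ctBIG"),("sp","spt"),("sp","cpt"),("tTL","tTR"),("tTR","tBR"),("tBL","tBR"),("tTL","tBL")): print(a,b,d(a,b))
from scipy.spatial.transform import Rotation as R
print(R.from_quat(bot.state()["ee_rot"]).as_matrix().round(3))
```

```text
sg [0.547 0.367 0.014]
st [0.655 0.355 0.002]
cg [0.534 0.189 0.01 ]
ct [0.545 0.128 0.003]
cgBIG [0.335 0.36  0.01 ]
ctBIG [0.4   0.29  0.003]
sp [ 0.484 -0.042  0.004]
spt [ 0.593 -0.05   0.004]
cpt [ 0.561 -0.213  0.004]
tray [ 0.501 -0.108  0.   ]
red [ 0.46  -0.37   0.014]
tTL [0.615 0.012 0.012]
tTR [ 0.596 -0.251  0.012]
tBR [ 0.392 -0.228  0.012]
tBL [0.408 0.03  0.012]
sg st (np.float64(0.1087), np.float64(-6.3))
cg ct (np.float64(0.0618), np.float64(-79.7))
cgBIG ctBIG (np.float64(0.0953), np.float64(-47.4))
sp spt (np.float64(0.1091), np.float64(-4.4))
sp cpt (np.float64(0.1874), np.float64(-65.9))
tTL tTR (np.float64(0.2634), np.float64(-94.2))
tTR tBR (np.float64(0.2052), np.float64(173.7))
tBL tBR (np.float64(0.2581), np.float64(-93.6))
tTL tBL (np.float64(0.2075), np.float64(175.2))
[[-0.939  0.345 -0.   ]
 [ 0.345  0.939  0.   ]
 [ 0.     0.    -1.   ]]
```

Crop: the blue scraper is at crop (215,175), the handle running down-left and the blade at the far end. The small caliper's body is at crop (332,188) with jaws to the right (-y); the large one at (240,335) is the look-alike. The tray measures 263 x 207 mm, which agrees with its given size. I'll move over the blue scraper to view it from near.

Emit:
jog_arm([
  {"tx": -0.4, "ty": -0.14, "tz": 0, "turn": -0.18, "claw": 0.087},
  {"tx": -0.4, "ty": -0.14, "tz": 0, "turn": -0.18},
  {"tx": -0.4, "ty": -0.14, "tz": 0, "turn": -0.18},
  {"tx": -0.4, "ty": -0.14, "tz": 0, "turn": -0.18},
  {"tx": -0.4, "ty": -0.14, "tz": 0, "turn": -0.18},
  {"tx": -0.4, "ty": -0.14, "tz": 0, "turn": -0.18},
  {"tx": -0.4, "ty": -0.14, "tz": 0, "turn": -0.18},
  {"tx": -0.4, "ty": -0.14, "tz": 0, "turn": -0.18},
  {"tx": -0.4, "ty": -0.14, "tz": 0, "turn": -0.18},
  {"tx": -0.4, "ty": -0.14, "tz": 0, "turn": -0.18},
])

```text
validation failed for argument at $.pl...
```

```bash
cat >> h.py <<'E'
def toolxy(st,p):
    "world point -> shift in tool axes (tx,ty,tz) from the TCP"
    from scipy.spatial.transform import Rotation as Ro
    return Ro.from_quat(st["ee_rot"]).as_matrix().T@(np.array(p)-st["tcp_pos"])
def bluerect(im,st,z,lo=(100,90,40),hi=(125,255,255)):
    hsv=cv2.cvtColor(im,cv2.COLOR_RGB2HSV); m=cv2.inRange(hsv,lo,hi)
    n,l,s,c=cv2.connectedComponentsWithStats(m); 
    return m,[(s[i].tolist(),c[i].round(1).tolist()) for i in range(1,n) if s[i][4]>300],l
E
python3 - <<'E'
from h import *
st=bot.state(); im=save("wrist","w1")
print(st["time_s"],st["tcp_pos"],st["ee_rot"],st["qpos"].round(2))
print(bluerect(im,st,0)[1])
for t,z in(("scraper_grip",.014),("scraper_tip",.0025)):
    for r in bot.pinpoint("wrist",t): 
        w=ray("wrist",r["pixel"],z,st); print(t,r,w.round(4),toolxy(st,w).round(4))
E
```

```text
0.6 [0.23258688 0.63369121 0.22260112] [ 1.75011008e-01  9.84566475e-01  5.83076880e-05 -1.54271410e-05] [-1.25  0.47 -0.05  1.53  0.02  1.14 -0.08]
[([556, 19, 78, 30, 336], [590.5, 33.5]), ([558, 27, 82, 229, 8150], [593.7, 136.2])]
scraper_grip {'pixel': [318.4, 337.1], 'score': 0.86} [0.4233 0.5651 0.014 ] [-0.2027  0.0013  0.2086]
scraper_tip {'pixel': [270.8, 378.6], 'score': 0.93} [0.4712 0.4802 0.0025] [-0.2769 -0.0618  0.2201]
```

View pics/w1.png

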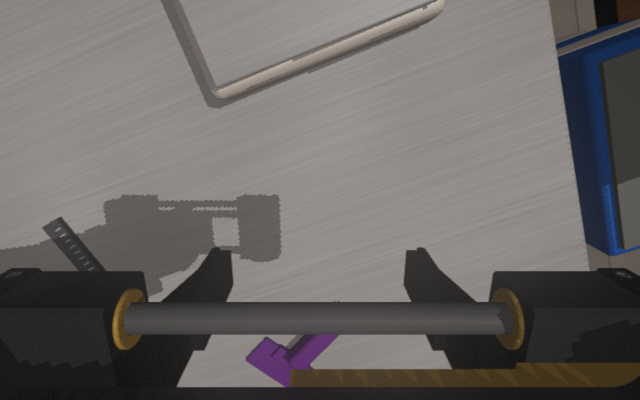

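The move was refused as malformed, probably because every row needs a claw value. The wrist camera's clear view is on the +x tool side (towards the base), so I'll put the TCP beyond the scraper.

Emit:
jog_arm([
  {"claw": 0.087, "tx": -0.477, "ty": -0.117, "tz": 0.0, "turn": -0.2},
  {"claw": 0.087, "tx": -0.477, "ty": -0.117, "tz": 0.0, "turn": -0.2},
  {"claw": 0.087, "tx": -0.477, "ty": -0.117, "tz": 0.0, "turn": -0.2},
  {"claw": 0.087, "tx": -0.477, "ty": -0.117, "tz": 0.0, "turn": -0.2},
  {"claw": 0.087, "tx": -0.477, "ty": -0.117, "tz": 0.0, "turn": -0.2},
  {"claw": 0.087, "tx": -0.477, "ty": -0.117, "tz": 0.0, "turn": -0.2},
  {"claw": 0.087, "tx": -0.477, "ty": -0.117, "tz": 0.0, "turn": -0.2},
  {"claw": 0.087, "tx": -0.477, "ty": -0.117, "tz": 0.0, "turn": -0.2},
  {"claw": 0.087, "tx": -0.477, "ty": -0.117, "tz": 0.0, "turn": -0.2},
  {"claw": 0.087, "tx": -0.477, "ty": -0.117, "tz": 0.0, "turn": -0.2},
  {"claw": 0.087, "tx": -0.477, "ty": -0.117, "tz": 0.0, "turn": -0.2},
], newtons=20)

```text
time_s: 2.12
tcp_pos: [0.6384, 0.3615, 0.2226]
ee_rot: [0.074, 0.997, 0.001, -0.0]
ft_force: [0.8, 0.6, 0.3]
gripper_width: 0.0872
finger_force: 0.0
```

Run:
```python
from h import *
st=bot.state(); im=save("wrist","w2")
print(st["time_s"],st["tcp_pos"],st["qpos"].round(2))
print(bluerect(im,st,0)[1])
for t,z in(("scraper_grip",.014),("scraper_tip",.0025)):
    for r in bot.pinpoint("wrist",t): 
        w=ray("wrist",r["pixel"],z,st); print(t,r,w.round(4),toolxy(st,w).round(4))
```

```text
2.125 [0.63843564 0.36154029 0.22264126] [-0.59  0.57  0.02  1.37 -0.01  1.2   0.86]
[([269, 31, 87, 153, 5912], [314.5, 128.6]), ([114, 63, 43, 68, 1707], [136.6, 97.5])]
scraper_grip {'pixel': [320.3, 89.0], 'score': 0.78} [0.5517 0.378  0.014 ] [0.088  0.0033 0.2087]
scraper_tip {'pixel': [309.5, 180.2], 'score': 0.98} [0.644  0.3525 0.0025] [-0.0071 -0.0084  0.2201]
```

View pics/w2.png

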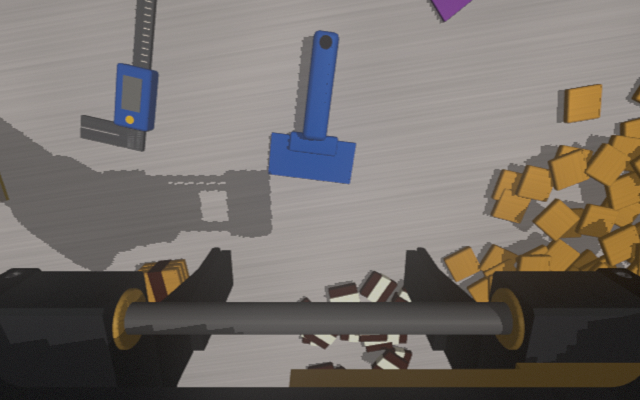

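The wrist view shows the blue scraper with handle at (320,89) and blade edge at (310,180). Grip to tip measures 95.7 mm against 95, and it lies at yaw -15.4°. The small caliper is at (137,98), clear of the grasp. I'll grasp the scraper now.

Emit:
jog_arm([
  {"claw": 0.087, "tx": 0.088, "ty": 0.003, "tz": 0.06, "turn": 0.122},
  {"claw": 0.087, "tx": 0.088, "ty": 0.003, "tz": 0.12, "turn": 0.122},
  {"claw": 0.087, "tx": 0.088, "ty": 0.003, "tz": 0.16, "turn": 0.122},
  {"claw": 0.087, "tx": 0.088, "ty": 0.003, "tz": 0.19, "turn": 0.122},
  {"claw": 0.087, "tx": 0.088, "ty": 0.003, "tz": 0.21, "turn": 0.122},
  {"claw": 0.087, "tx": 0.088, "ty": 0.003, "tz": 0.2185, "turn": 0.122},
  {"claw": 0.087, "tx": 0.088, "ty": 0.003, "tz": 0.2185, "turn": 0.122},
  {"claw": 0.087, "tx": 0.088, "ty": 0.003, "tz": 0.2185, "turn": 0.122},
])

```text
time_s: 3.28
tcp_pos: [0.5547, 0.3764, 0.0057]
ee_rot: [0.137, 0.991, 0.001, 0.001]
ft_force: [0.3, -0.4, 0.1]
gripper_width: 0.0867
finger_force: 0.0
```

Emit:
jog_arm([
  {"claw": 0.01},
  {"claw": 0.01},
  {"claw": 0.01},
  {"claw": 0.01},
  {"claw": 0.01},
  {"claw": 0.01},
], newtons=30)

```text
validation failed for argument at $.pl...
```

Emit:
jog_arm([
  {"claw": 0.087, "tx": 0.003, "ty": 0.0, "tz": 0.001, "turn": 0.0},
  {"claw": 0.01, "tx": 0.003, "ty": 0.0, "tz": 0.001, "turn": 0.0},
  {"claw": 0.01, "tx": 0.003, "ty": 0.0, "tz": 0.001, "turn": 0.0},
  {"claw": 0.01, "tx": 0.003, "ty": 0.0, "tz": 0.001, "turn": 0.0},
  {"claw": 0.01, "tx": 0.003, "ty": 0.0, "tz": 0.001, "turn": 0.0},
  {"claw": 0.01, "tx": 0.003, "ty": 0.0, "tz": 0.001, "turn": 0.0},
  {"claw": 0.01, "tx": 0.003, "ty": 0.0, "tz": 0.001, "turn": 0.0},
], newtons=30)

```text
time_s: 4.15
tcp_pos: [0.5506, 0.3765, 0.003]
ee_rot: [0.136, 0.991, 0.0, -0.0]
ft_force: [0.6, 0.3, 0.2]
gripper_width: 0.035
finger_force: 0.0
```

Emit:
jog_arm([
  {"claw": 0.01, "tx": 0.0, "ty": 0.0, "tz": 0.0, "turn": 0.0},
  {"claw": 0.01, "tx": 0.0, "ty": 0.0, "tz": 0.0, "turn": 0.0},
  {"claw": 0.01, "tx": 0.0, "ty": 0.0, "tz": 0.0, "turn": 0.0},
  {"claw": 0.01, "tx": 0.0, "ty": 0.0, "tz": 0.0, "turn": 0.0},
  {"claw": 0.01, "tx": 0.0, "ty": 0.0, "tz": 0.0, "turn": 0.0},
])

```text
time_s: 4.78
tcp_pos: [0.5506, 0.3766, 0.003]
ee_rot: [0.136, 0.991, 0.0, -0.0]
ft_force: [0.3, 0.0, -0.9]
gripper_width: 0.0242
finger_force: 30.0
```

Gripped at 24.2 mm with 30 N. Next I'll lift and carry it over the tray.

Emit:
jog_arm([
  {"claw": 0.01, "tx": 0.0, "ty": 0.0, "tz": -0.03, "turn": 0.0},
  {"claw": 0.01, "tx": 0.0, "ty": 0.0, "tz": -0.07, "turn": 0.0},
  {"claw": 0.01, "tx": -0.01, "ty": -0.03, "tz": -0.12, "turn": -0.02},
  {"claw": 0.01, "tx": -0.03, "ty": -0.075, "tz": -0.16, "turn": -0.04},
  {"claw": 0.01, "tx": -0.05, "ty": -0.125, "tz": -0.18, "turn": -0.06},
  {"claw": 0.01, "tx": -0.07, "ty": -0.175, "tz": -0.2, "turn": -0.08},
  {"claw": 0.01, "tx": -0.09, "ty": -0.23, "tz": -0.22, "turn": -0.1},
  {"claw": 0.01, "tx": -0.11, "ty": -0.285, "tz": -0.22, "turn": -0.12},
  {"claw": 0.01, "tx": -0.13, "ty": -0.335, "tz": -0.22, "turn": -0.14},
  {"claw": 0.01, "tx": -0.15, "ty": -0.385, "tz": -0.22, "turn": -0.16},
  {"claw": 0.01, "tx": -0.17, "ty": -0.43, "tz": -0.22, "turn": -0.18},
  {"claw": 0.01, "tx": -0.18, "ty": -0.455, "tz": -0.22, "turn": -0.195},
])

```text
time_s: 6.28
tcp_pos: [0.6003, -0.1139, 0.2228]
ee_rot: [0.041, 0.999, -0.001, -0.0]
ft_force: [-0.0, 0.6, -1.7]
gripper_width: 0.0239
finger_force: 30.0
```

Emit:
jog_arm([
  {"claw": 0.01, "tx": 0.0, "ty": 0.0, "tz": 0.0, "turn": 0.0},
  {"claw": 0.01, "tx": 0.0, "ty": 0.0, "tz": 0.0, "turn": 0.0},
])

```text
time_s: 6.52
tcp_pos: [0.6007, -0.1086, 0.2227]
ee_rot: [0.039, 0.999, 0.001, -0.0]
ft_force: [-1.1, 1.1, -1.2]
gripper_width: 0.0236
finger_force: 30.0
```

Run:
```python
from h import *
st=bot.state(); im=save("wrist","w3")
print(st["time_s"],st["tcp_pos"],st["ee_rot"].round(4),st["qpos"].round(2),st["gripper_width"])
for t,z in(("scraper_pocket",.004),("scraper_pocket_tip",.004),("caliper_pocket",.004),("caliper_pocket_tip",.004),("scraper_grip",.23),("scraper_tip",.22)):
    for r in bot.pinpoint("wrist",t): 
        w=ray("wrist",r["pixel"],z,st); print(t,r,w.round(4),toolxy(st,w).round(4))
```

```text
6.525 [ 0.60069951 -0.10859805  0.22272846] [ 3.880e-02  9.992e-01  6.000e-04 -3.000e-04] [ 0.01  0.36  0.14  1.7  -0.06  1.08  1.65] 0.02356159809773087
scraper_pocket {'pixel': [373.7, 55.0], 'score': 0.91} [ 0.4853 -0.0431  0.004 ] [0.1199 0.0561 0.2189]
scraper_pocket_tip {'pixel': [370.7, 153.4], 'score': 0.86} [ 0.5825 -0.0493  0.004 ] [0.0225 0.0574 0.2188]
caliper_pocket {'pixel': [257.8, 106.9], 'score': 0.55} [ 0.5255 -0.1636  0.004 ] [ 0.0705 -0.0609  0.2187]
caliper_pocket_tip {'pixel': [202.9, 149.9], 'score': 0.62} [ 0.5649 -0.2276  0.004 ] [ 0.0263 -0.1217  0.2186]
scraper_grip {'pixel': [316.0, 281.3], 'score': 0.86} [ 0.6042 -0.1091  0.23  ] [-0.0035 -0.0002 -0.0073]
scraper_tip {'pixel': [312.1, 79.7], 'score': 0.51} [ 0.5111 -0.1034  0.22  ] [ 0.0898 -0.0018  0.0028]
scraper_tip {'pixel': [22.6, 46.5], 'score': 0.41} [ 0.4883 -0.2248  0.22  ] [ 0.1031 -0.1246  0.0026]
scraper_tip {'pixel': [316.9, 265.1], 'score': 0.39} [ 0.6005 -0.1083  0.22  ] [0.0002 0.0002 0.0027]
```

View pics/w3.png

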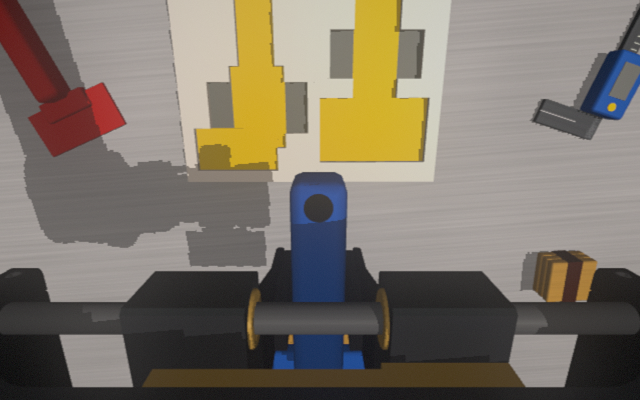

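The scraper hangs straight in the jaws. The T pocket notch is centred at (374,55) and its tip mark at (371,153), 97 mm apart against 95. The L pocket notch is centred at (258,107), and the tray edge is parallel to the tool. I'll place the scraper, first hovering to verify.

Emit:
jog_arm([
  {"claw": 0.01, "tx": 0.055, "ty": 0.025, "tz": 0.0, "turn": 0.0},
  {"claw": 0.01, "tx": 0.1, "ty": 0.045, "tz": 0.03, "turn": 0.0},
  {"claw": 0.01, "tx": 0.1195, "ty": 0.0565, "tz": 0.07, "turn": 0.0},
  {"claw": 0.01, "tx": 0.1195, "ty": 0.0565, "tz": 0.12, "turn": 0.0},
  {"claw": 0.01, "tx": 0.1195, "ty": 0.0565, "tz": 0.155, "turn": 0.0},
  {"claw": 0.01, "tx": 0.1195, "ty": 0.0565, "tz": 0.175, "turn": 0.0},
  {"claw": 0.01, "tx": 0.1195, "ty": 0.0565, "tz": 0.18, "turn": 0.0},
  {"claw": 0.01, "tx": 0.1195, "ty": 0.0565, "tz": 0.18, "turn": 0.0},
  {"claw": 0.01, "tx": 0.1195, "ty": 0.0565, "tz": 0.18, "turn": 0.0},
])

```text
time_s: 8.0
tcp_pos: [0.4871, -0.0444, 0.044]
ee_rot: [0.039, 0.999, 0.0, 0.001]
ft_force: [0.1, 0.3, -1.2]
gripper_width: 0.0243
finger_force: 30.0
```

Run:
```python
from h import *
st=bot.state()
print(st["time_s"],st["tcp_pos"],st["ee_rot"].round(4))
a=save("top","top2"); b=save("wrist","w4")
cv2.imwrite("pics/m1.png",np.vstack([cv2.resize(a[170:270,300:440],(392,280),interpolation=cv2.INTER_CUBIC),cv2.resize(b,(392,245))])[:,:,::-1])
```

```text
8.0 [ 0.48709745 -0.04439058  0.0440093 ] [3.940e-02 9.992e-01 1.000e-04 1.100e-03]
```

View pics/m1.png

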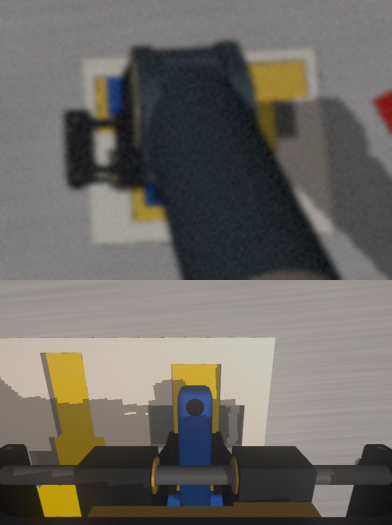

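Wrist part: the handle (centre 195.5) is centred in the yellow slot (171-221). I'll lower it, then release.

Emit:
jog_arm([
  {"claw": 0.01, "tx": 0.0, "ty": 0.0, "tz": 0.015, "turn": 0.0},
  {"claw": 0.01, "tx": 0.0, "ty": 0.0, "tz": 0.025, "turn": 0.0},
  {"claw": 0.01, "tx": 0.0, "ty": 0.0, "tz": 0.031, "turn": 0.0},
  {"claw": 0.01, "tx": 0.0, "ty": 0.0, "tz": 0.0345, "turn": 0.0},
  {"claw": 0.01, "tx": 0.0, "ty": 0.0, "tz": 0.0345, "turn": 0.0},
  {"claw": 0.01, "tx": 0.0, "ty": 0.0, "tz": 0.0345, "turn": 0.0},
])

```text
time_s: 8.85
tcp_pos: [0.4864, -0.0444, 0.0087]
ee_rot: [0.039, 0.999, 0.0, 0.0]
ft_force: [0.3, -0.2, -0.1]
gripper_width: 0.024
finger_force: 30.0
```

Emit:
jog_arm([
  {"claw": 0.01, "tx": 0.0, "ty": 0.0, "tz": 0.001, "turn": 0.0},
  {"claw": 0.04, "tx": 0.0, "ty": 0.0, "tz": 0.001, "turn": 0.0},
  {"claw": 0.048, "tx": 0.0, "ty": 0.0, "tz": 0.001, "turn": 0.0},
  {"claw": 0.048, "tx": 0.0, "ty": 0.0, "tz": 0.001, "turn": 0.0},
  {"claw": 0.048, "tx": 0.0, "ty": 0.0, "tz": -0.02, "turn": 0.0},
  {"claw": 0.048, "tx": 0.0, "ty": 0.0, "tz": -0.06, "turn": 0.0},
  {"claw": 0.06, "tx": -0.03, "ty": 0.0, "tz": -0.12, "turn": 0.0},
  {"claw": 0.087, "tx": -0.08, "ty": 0.0, "tz": -0.18, "turn": 0.0},
  {"claw": 0.087, "tx": -0.12, "ty": 0.0, "tz": -0.21, "turn": 0.0},
  {"claw": 0.087, "tx": -0.12, "ty": 0.0, "tz": -0.21, "turn": 0.0},
  {"claw": 0.087, "tx": -0.12, "ty": 0.0, "tz": -0.21, "turn": 0.0},
])

```text
time_s: 10.22
tcp_pos: [0.6049, -0.0538, 0.2176]
ee_rot: [0.039, 0.999, 0.0, -0.001]
ft_force: [-0.5, -0.4, -0.1]
gripper_width: 0.0846
finger_force: 0.0
```

Run:
```python
from h import *
st=bot.state(); im=save("wrist","w5")
print(st["time_s"],st["tcp_pos"],st["ee_rot"].round(4))
W={}
for t,z in(("scraper_pocket",.004),("scraper_pocket_tip",.004),("caliper_pocket",.004),("caliper_pocket_tip",.004),("scraper_grip",.018),("scraper_tip",.0065),("caliper_grip",.01),("caliper_tip",.003)):
    for r in bot.pinpoint("wrist",t): 
        w=ray("wrist",r["pixel"],z,st); print(t,np.round(r["pixel"]),round(r["score"],2),w.round(4),toolxy(st,w).round(4))
```

```text
10.225 [ 0.60487964 -0.05383522  0.21761494] [ 0.0394  0.9992  0.     -0.001 ]
scraper_pocket [515. 279.] 0.66 [0.7478 0.1698 0.004 ] [-0.1252  0.2342  0.2134]
scraper_pocket [318.  54.] 0.6 [ 0.4844 -0.043   0.004 ] [0.1205 0.0013 0.2139]
scraper_pocket_tip [320. 150.] 0.66 [ 0.578  -0.0485  0.004 ] [0.0268 0.0032 0.2137]
caliper_pocket [203. 107.] 0.75 [ 0.5251 -0.164   0.004 ] [ 0.0704 -0.1161  0.2138]
caliper_pocket_tip [150. 150.] 0.76 [ 0.5638 -0.2267  0.004 ] [ 0.0269 -0.1755  0.2137]
scraper_grip [317.  56.] 0.73 [ 0.4872 -0.0441  0.018 ] [0.1177 0.0005 0.1999]
scraper_grip [318.  54.] 0.64 [ 0.4856 -0.0437  0.018 ] [0.1193 0.0007 0.1999]
scraper_grip [563.  90.] 0.35 [0.5365 0.1902 0.018 ] [0.087  0.2378 0.1998]
scraper_tip [321. 155.] 0.88 [ 0.5831 -0.0483  0.0065] [0.0217 0.0038 0.2112]
caliper_grip [565.  88.] 0.88 [0.5347 0.1964 0.01  ] [0.0892 0.2439 0.2078]
caliper_tip [316.  57.] 0.63 [ 0.4872 -0.0454  0.003 ] [ 0.1176 -0.0008  0.2149]
caliper_tip [486. 108.] 0.59 [0.5488 0.1241 0.003 ] [0.0695 0.1729 0.2148]
```

View pics/w5.png

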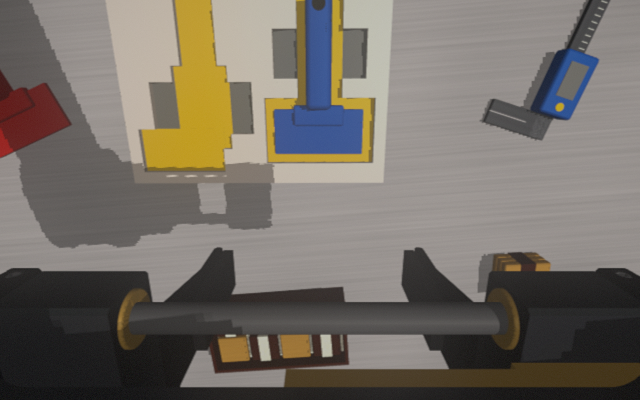

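The scraper lies in the T pocket with a yellow rim on all sides (blade 272-365 inside 265-375): grip at (0.4865,-0.044), tip at (0.583,-0.048), both within 4 mm of the marks. The caliper with the blue body is at (565,88) at about -25° yaw. Next I'll look at it closely.

Emit:
jog_arm([
  {"claw": 0.087, "tx": 0.015, "ty": 0.05, "tz": 0.0, "turn": 0.09},
  {"claw": 0.087, "tx": 0.015, "ty": 0.1, "tz": 0.0, "turn": 0.18},
  {"claw": 0.087, "tx": 0.015, "ty": 0.15, "tz": 0.0, "turn": 0.27},
  {"claw": 0.087, "tx": 0.015, "ty": 0.2, "tz": 0.0, "turn": 0.365},
  {"claw": 0.087, "tx": 0.015, "ty": 0.2155, "tz": 0.0, "turn": 0.365},
  {"claw": 0.087, "tx": 0.015, "ty": 0.2155, "tz": 0.0, "turn": 0.365},
  {"claw": 0.087, "tx": 0.015, "ty": 0.2155, "tz": 0.0, "turn": 0.365},
])

```text
time_s: 11.55
tcp_pos: [0.6081, 0.1595, 0.2185]
ee_rot: [0.221, 0.975, -0.001, 0.0]
ft_force: [-0.8, -0.9, 0.0]
gripper_width: 0.0872
finger_force: 0.0
```

Run:
```python
from h import *
st=bot.state(); im=save("wrist","w6")
print(st["time_s"],st["tcp_pos"],st["ee_rot"].round(4))
m,c,l=bluerect(im,st,0); print(c)
for t,z in(("caliper_grip",.01),("caliper_tip",.003)):
    for r in bot.pinpoint("wrist",t): 
        w=ray("wrist",r["pixel"],z,st); print(t,np.round(r["pixel"]),round(r["score"],2),w.round(4),toolxy(st,w).round(4))
i=max(range(1,l.max()+1),key=lambda i:(l==i).sum())
k=np.argwhere(l==i)[:,::-1]
P=np.array([toolxy(st,ray("wrist",p,.02,st))[:2] for p in cv2.convexHull(k.astype(np.int32))[:,0]])*1000
print(cv2.minAreaRect(P.astype(np.float32)))
```

```text
11.55 [0.60808258 0.15948643 0.21853861] [ 2.214e-01  9.752e-01 -7.000e-04  2.000e-04]
[([297, 61, 38, 66, 1439], [315.9, 93.7]), ([45, 108, 129, 138, 5873], [108.5, 188.9])]
caliper_grip [314.  94.] 0.62 [0.531  0.1921 0.01  ] [ 0.0838 -0.0036  0.2085]
caliper_tip [260. 139.] 0.92 [0.5474 0.1222 0.003 ] [ 0.0388 -0.0596  0.2156]
((6.123138427734375, -219.89242553710938), (86.85894012451172, 142.7976531982422), 69.24369812011719)
```

View pics/w6.png

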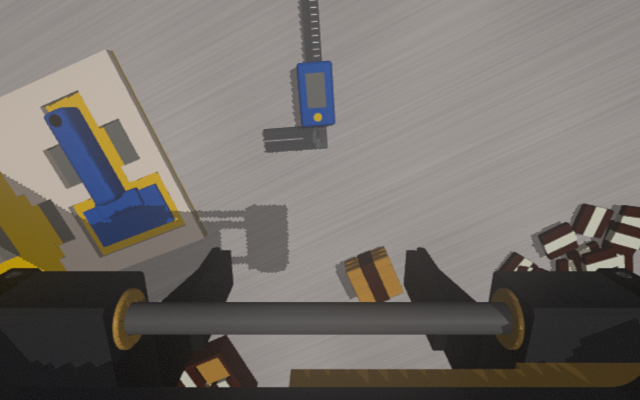

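Run:
```python
from h import *
st=bot.state(); im=cv2.imread("pics/w6.png")[:,:,::-1].copy()
m,c,l=bluerect(im,st,0)
k=np.argwhere(l==l[115,305])[:,::-1]; print(len(k),l[115,305])
for z in (.02,.01):
    P=np.array([toolxy(st,ray("wrist",p,z,st))[:2] for p in cv2.convexHull(k.astype(np.int32))[:,0]])*1000
    print(cv2.minAreaRect(P.astype(np.float32)))
T=lambda p,z:toolxy(st,ray("wrist",p,z,st)).round(4)[:2]
g=cv2.cvtColor(im,cv2.COLOR_RGB2GRAY)
for r in(5,20,35,50):
    c=np.where(g[r,285:345]<95)[0]+285; print(r,c.min(),c.max(),T((np.median(c),r),.009))
```

```text
1439 1
((83.29527282714844, -1.363107681274414), (32.75740051269531, 59.149169921875), 85.79911804199219)
((83.26158905029297, -1.4133434295654297), (33.66450119018555, 60.787105560302734), 85.79911804199219)
5 301 317 [ 0.1623 -0.0076]
20 302 318 [ 0.1498 -0.0091]
35 303 319 [ 0.137  -0.0097]
50 304 320 [ 0.1239 -0.005 ]
```

The body outline measures 33 x 59 mm against 34 x 60, so this is the small caliper. It is centred at tool (83.3,-1.5) mm and turned about -4° from the tool. I'll grasp it.

Emit:
jog_arm([
  {"claw": 0.087, "tx": 0.05, "ty": -0.002, "tz": 0.04, "turn": -0.07},
  {"claw": 0.087, "tx": 0.0835, "ty": -0.002, "tz": 0.09, "turn": -0.07},
  {"claw": 0.087, "tx": 0.0835, "ty": -0.002, "tz": 0.14, "turn": -0.07},
  {"claw": 0.087, "tx": 0.0835, "ty": -0.002, "tz": 0.18, "turn": -0.07},
  {"claw": 0.087, "tx": 0.0835, "ty": -0.002, "tz": 0.205, "turn": -0.07},
  {"claw": 0.087, "tx": 0.0835, "ty": -0.002, "tz": 0.214, "turn": -0.07},
  {"claw": 0.087, "tx": 0.0835, "ty": -0.002, "tz": 0.215, "turn": -0.07},
  {"claw": 0.087, "tx": 0.0835, "ty": -0.002, "tz": 0.215, "turn": -0.07},
])

```text
time_s: 12.7
tcp_pos: [0.5325, 0.1963, 0.0047]
ee_rot: [0.186, 0.983, 0.001, 0.001]
ft_force: [0.3, -0.0, 0.6]
gripper_width: 0.0869
finger_force: 0.0
```

Emit:
jog_arm([
  {"claw": 0.02, "tx": 0.0, "ty": 0.0, "tz": 0.0, "turn": 0.0},
  {"claw": 0.02, "tx": 0.0, "ty": 0.0, "tz": 0.0, "turn": 0.0},
  {"claw": 0.02, "tx": 0.0, "ty": 0.0, "tz": 0.0, "turn": 0.0},
  {"claw": 0.02, "tx": 0.0, "ty": 0.0, "tz": 0.0, "turn": 0.0},
  {"claw": 0.02, "tx": 0.0, "ty": 0.0, "tz": 0.0, "turn": 0.0},
  {"claw": 0.02, "tx": 0.0, "ty": 0.0, "tz": 0.0, "turn": 0.0},
  {"claw": 0.02, "tx": 0.0, "ty": 0.0, "tz": 0.0, "turn": 0.0},
  {"claw": 0.02, "tx": 0.0, "ty": 0.0, "tz": 0.0, "turn": 0.0},
], newtons=30)

```text
time_s: 13.7
tcp_pos: [0.5314, 0.1959, 0.0035]
ee_rot: [0.186, 0.983, -0.0, -0.0]
ft_force: [-0.9, -1.3, 0.1]
gripper_width: 0.0336
finger_force: 30.0
```

Gripped at 33.6 mm with 30 N. Now I'll carry it to hover over the L pocket (about (0.526,-0.165), yaw -4.4°).

Emit:
jog_arm([
  {"claw": 0.02, "tx": 0.0, "ty": 0.0, "tz": -0.03, "turn": 0.0},
  {"claw": 0.02, "tx": 0.0, "ty": 0.0, "tz": -0.07, "turn": 0.0},
  {"claw": 0.02, "tx": -0.01, "ty": -0.03, "tz": -0.11, "turn": -0.03},
  {"claw": 0.02, "tx": -0.03, "ty": -0.08, "tz": -0.13, "turn": -0.07},
  {"claw": 0.02, "tx": -0.05, "ty": -0.13, "tz": -0.13, "turn": -0.11},
  {"claw": 0.02, "tx": -0.07, "ty": -0.18, "tz": -0.13, "turn": -0.15},
  {"claw": 0.02, "tx": -0.09, "ty": -0.23, "tz": -0.13, "turn": -0.19},
  {"claw": 0.02, "tx": -0.105, "ty": -0.28, "tz": -0.13, "turn": -0.23},
  {"claw": 0.02, "tx": -0.12, "ty": -0.32, "tz": -0.13, "turn": -0.27},
  {"claw": 0.02, "tx": -0.127, "ty": -0.338, "tz": -0.13, "turn": -0.295},
  {"claw": 0.02, "tx": -0.127, "ty": -0.338, "tz": -0.13, "turn": -0.295},
  {"claw": 0.02, "tx": -0.127, "ty": -0.338, "tz": -0.13, "turn": -0.295},
])

```text
time_s: 15.2
tcp_pos: [0.5264, -0.1632, 0.1332]
ee_rot: [0.039, 0.999, 0.001, -0.0]
ft_force: [0.3, 0.3, -1.1]
gripper_width: 0.0338
finger_force: 30.0
```

Run:
```python
from h import *
st=bot.state(); im=save("wrist","w7")
print(st["time_s"],st["tcp_pos"],st["ee_rot"].round(4),st["qpos"].round(2))
for t,z in(("caliper_pocket",.004),("caliper_pocket_tip",.004),("scraper_grip",.018),("caliper_grip",st["tcp_pos"][2]+.007),("caliper_tip",st["tcp_pos"][2])):
    for r in bot.pinpoint("wrist",t)[:2]: 
        w=ray("wrist",r["pixel"],z,st); print(t,np.round(r["pixel"]),round(r["score"],2),w.round(4),toolxy(st,w).round(4))
# beam in the hand: dark pixels above the bar; yellow slot edges
hsv=cv2.cvtColor(im,cv2.COLOR_RGB2HSV); Y=cv2.inRange(hsv,(18,120,60),(35,255,255))
g=hsv[:,:,2]
for r in range(10,240,25):
    y=np.where(Y[r])[0]; d=np.where(g[r,250:390]<80)[0]+250
    print(r,(y.min(),y.max()) if len(y) else None,(d.min(),d.max(),len(d)) if len(d) else None)
```

```text
15.2 [ 0.52640972 -0.16316074  0.1331747 ] [ 3.870e-02  9.992e-01  6.000e-04 -3.000e-04] [ 0.13  0.37  0.12  1.93 -0.06  0.85  1.77]
caliper_pocket_tip [251. 245.] 0.68 [ 0.566  -0.2246  0.004 ] [-0.0443 -0.0583  0.1291]
scraper_grip [469. 143.] 0.79 [ 0.488  -0.0421  0.018 ] [0.0476 0.1176 0.1153]
caliper_grip [319. 281.] 0.7 [ 0.53   -0.1623  0.1402] [-0.0035  0.0011 -0.007 ]
caliper_grip [382. 163.] 0.41 [ 0.474  -0.1303  0.1402] [ 0.0548  0.0288 -0.0069]
10 None None
35 None None
60 (np.int64(294), np.int64(500)) None
85 (np.int64(294), np.int64(453)) None
110 (np.int64(295), np.int64(450)) None
135 (np.int64(295), np.int64(448)) None
160 (np.int64(285), np.int64(445)) None
185 (np.int64(286), np.int64(442)) None
210 (np.int64(286), np.int64(517)) (np.int64(302), np.int64(333), 24)
235 (np.int64(242), np.int64(513)) None
```

Run:
```python
from h import *
st=bot.state(); im=cv2.imread("pics/w7.png")[:,:,::-1].copy()
hsv=cv2.cvtColor(im,cv2.COLOR_RGB2HSV)
for r in (70,100,120,140,155,175,200,225): print(r,"".join("Y" if 15<h<38 and s>110 else "B" if 100<=h<=128 and s>90 else "w" if v>140 else "d" if v<70 else "." for h,s,v in hsv[r,230:400:2]))
for r in(70,130): 
  for c in (294,): print(toolxy(st,ray("wrist",(c,r),.012,st)).round(4))
```

```text
70 wwwwwwwwwwwwwwwwwwwwwwwwwwwwwwwwYYY..........wwwwww...YYwwwwwwwwwwwwwwwwwwwwwwwwwwwww
100 wwwwwwwwwwwwwwwwwwwwwwwwwwwwwwwwwYY..........wwwwww...Ywwwwwwwwwwwwwwwwwwwwwwwwwwwwww
120 wwwwwwwwwwwwwwwwwwwwwwwwwwwwwwwwwYYw.................wYwwwwwwwwwwwwwwwwwwwwwwwwwwwwww
140 wwwwwwwwwwwwwwwwwwwwwwwwwwwwwwwwwYYY.........wwwwww...Ywwwwwwwwwwwwwwwwwwwwwwwwwwwwww
155 wwwwwwwwwwwwwwwwwwwwwwwwwwwwYYYYYYYY........wwwwwww..YYYYYYYYwwwwwwwwwwwwwwwwwwwwwwww
175 wwwwwwwwwwwww...............YYYYYYYY.................YYYYYYYY..............wwwwwwwwww
200 wwwwwwwwwwwwww..............YYYYYYYY.................YYYYYYYw.............wwwwwwwwYYY
225 wwww..YYYYYYYYYYYYYYYYYYYYYBBBBBBBBBBBBBBBBBBBBBBBBBBB...................wwwwwwwwYYYY
[ 0.1005 -0.0169  0.1215]
[ 0.0566 -0.0178  0.1215]
```

The beam is centred and parallel in its slot (318 against 317-318 px), and the pocket marks agree within 2-3 mm. I'll lower it.

Emit:
jog_arm([
  {"claw": 0.02, "tx": -0.001, "ty": 0.0, "tz": 0.04, "turn": 0.0},
  {"claw": 0.02, "tx": -0.001, "ty": 0.0, "tz": 0.075, "turn": 0.0},
  {"claw": 0.02, "tx": -0.001, "ty": 0.0, "tz": 0.095, "turn": 0.0},
  {"claw": 0.02, "tx": -0.001, "ty": 0.0, "tz": 0.108, "turn": 0.0},
  {"claw": 0.02, "tx": -0.001, "ty": 0.0, "tz": 0.117, "turn": 0.0},
  {"claw": 0.02, "tx": -0.001, "ty": 0.0, "tz": 0.122, "turn": 0.0},
  {"claw": 0.02, "tx": -0.001, "ty": 0.0, "tz": 0.125, "turn": 0.0},
  {"claw": 0.02, "tx": -0.001, "ty": 0.0, "tz": 0.125, "turn": 0.0},
  {"claw": 0.02, "tx": -0.001, "ty": 0.0, "tz": 0.125, "turn": 0.0},
])

```text
time_s: 16.62
tcp_pos: [0.5277, -0.165, 0.0089]
ee_rot: [0.039, 0.999, -0.0, 0.0]
ft_force: [-0.4, 0.2, -2.4]
gripper_width: 0.0334
finger_force: 30.0
```

Emit:
jog_arm([
  {"claw": 0.02, "tx": 0.0, "ty": 0.0, "tz": 0.0015, "turn": 0.0},
  {"claw": 0.02, "tx": 0.0, "ty": 0.0, "tz": 0.0015, "turn": 0.0},
  {"claw": 0.045, "tx": 0.0, "ty": 0.0, "tz": 0.0015, "turn": 0.0},
  {"claw": 0.054, "tx": 0.0, "ty": 0.0, "tz": 0.0015, "turn": 0.0},
  {"claw": 0.054, "tx": 0.0, "ty": 0.0, "tz": 0.0015, "turn": 0.0},
  {"claw": 0.054, "tx": 0.0, "ty": 0.0, "tz": -0.02, "turn": 0.0},
  {"claw": 0.054, "tx": 0.0, "ty": 0.0, "tz": -0.06, "turn": 0.0},
  {"claw": 0.06, "tx": -0.03, "ty": 0.02, "tz": -0.12, "turn": 0.0},
  {"claw": 0.06, "tx": -0.07, "ty": 0.05, "tz": -0.17, "turn": 0.0},
  {"claw": 0.06, "tx": -0.09, "ty": 0.05, "tz": -0.22, "turn": 0.0},
  {"claw": 0.06, "tx": -0.09, "ty": 0.05, "tz": -0.22, "turn": 0.0},
  {"claw": 0.06, "tx": -0.09, "ty": 0.05, "tz": -0.22, "turn": 0.0},
])

```text
time_s: 18.12
tcp_pos: [0.6204, -0.1223, 0.228]
ee_rot: [0.039, 0.999, 0.0, -0.0]
ft_force: [0.2, 0.0, -0.8]
gripper_width: 0.0598
finger_force: 0.0
```

Run:
```python
from h import *
st=bot.state(); im=save("wrist","w8")
print(st["time_s"],st["tcp_pos"],st["gripper_width"],st["finger_force"])
for t,z in(("caliper_grip",.014),("caliper_tip",.007),("scraper_grip",.018),("scraper_tip",.0065)):
    for r in bot.pinpoint("wrist",t)[:2]: 
        w=ray("wrist",r["pixel"],z,st); print(t,np.round(r["pixel"]),round(r["score"],2),w.round(4))
```

```text
18.125 [ 0.62044977 -0.12229229  0.22803213] 0.059802228904245 0.0
caliper_grip [269.  92.] 0.61 [ 0.5314 -0.1634  0.014 ]
caliper_tip [215. 131.] 0.84 [ 0.5664 -0.2264  0.007 ]
caliper_tip [575. 258.] 0.58 [0.7455 0.1732 0.007 ]
scraper_grip [387.  31.] 0.66 [ 0.4854 -0.0453  0.018 ]
scraper_tip [382. 134.] 0.75 [ 0.5829 -0.0505  0.0065]
```

View pics/w8.png

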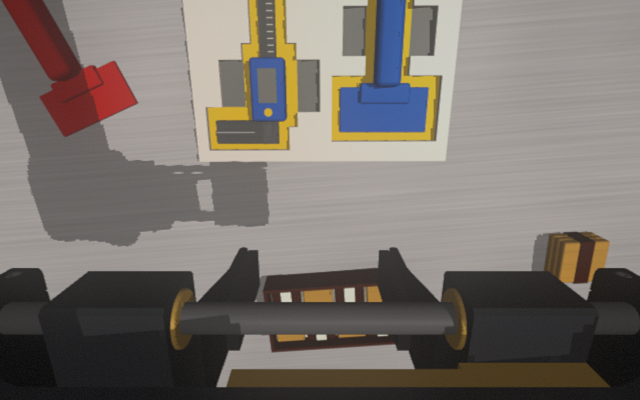

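The final view shows both tools lying flat in their pockets. The yellow rim is even all round the caliper (body (268,90), jaws to (215,131)) and the scraper (blade (383,110)), and the red scraper, carton and stack look undisturbed. I'll hand in.

```bash
python3 -c "
from rig import bot
print(bot.hand_in())"
```

```text
the job is handed in; nothing more can be done
None
```

The blue scraper and the small blue-bodied caliper lie flat in their pockets, the right way round, each measured within about 7 mm of its marks; I handed in at about 18 s, and no verdict was returned.

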